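# Stand the riser posts on the rail in order of height

### The job

Stand the four loose riser posts on the four round pads of the rail in order of height: the tallest on the pad next to the red end stop, then one after another down to the shortest at the other end. Each must stand upright and well centred on its own pad; do not knock any post over, and let go of them all.

Things in the scene. Friction and masses are not known exactly. Their poses are not given: they have to be found in the camera images.
- riser_45: loose steel riser post, a plain upright cylinder 40 mm in diameter and 45 mm tall, with a white top face and a white band just below it (its only colour; a black dot marks the centre of the top). Starts standing on the bench between the robot and the rail. Origin at the centre of its underside, z up its axis. About 225 g
- riser_65: loose steel riser post, a plain upright cylinder 40 mm in diameter and 65 mm tall, with a blue top face and a blue band just below it (its only colour; a black dot marks the centre of the top). Starts standing on the bench between the robot and the rail. Origin at the centre of its underside, z up its axis. About 325 g
- riser_85: loose steel riser post, a plain upright cylinder 40 mm in diameter and 85 mm tall, with a green top face and a green band just below it (its only colour; a black dot marks the centre of the top). Starts standing on the bench between the robot and the rail. Origin at the centre of its underside, z up its axis. About 425 g
- riser_105: loose steel riser post, a plain upright cylinder 40 mm in diameter and 105 mm tall, with a yellow top face and a yellow band just below it (its only colour; a black dot marks the centre of the top). Starts standing on the bench between the robot and the rail. Origin at the centre of its underside, z up its axis. About 525 g
- rail: bright flat bar fixed on the bench, 80 mm deep (x), 430 mm long (y, left-right, turned up to 0.2 rad), 12 mm thick; origin under its centre. Carries four pads in a row 85 mm apart and, 75 mm beyond each end pad (centres), a red or grey stop block 30 mm high. Tools up to 25 mm high lie 25 mm or more from the risers' starts; taller equipment stands beyond x = 0.75 and at the sides, |y| > 0.4
- pad_1: round pad fixed on the rail, the right-most of four (order seen from the robot, left = +y): black with a white rim, 60 mm in diameter, 2 mm thick, its top 14 mm above the bench. Origin at the centre of its underside, 2 mm below the top. A seat for one riser post
- pad_2: round pad fixed on the rail, second from the right (order seen from the robot, left = +y): black with a white rim, 60 mm in diameter, 2 mm thick, its top 14 mm above the bench. Origin at the centre of its underside, 2 mm below the top. A seat for one riser post
- pad_3: round pad fixed on the rail, third from the right (order seen from the robot, left = +y): black with a white rim, 60 mm in diameter, 2 mm thick, its top 14 mm above the bench. Origin at the centre of its underside, 2 mm below the top. A seat for one riser post
- pad_4: round pad fixed on the rail, the left-most of four (order seen from the robot, left = +y): black with a white rim, 60 mm in diameter, 2 mm thick, its top 14 mm above the bench. Origin at the centre of its underside, 2 mm below the top. A seat for one riser post
- red_stop: red block fixed at one end of the rail, 70 x 20 x 30 mm; which end (right or left) changes from start to start, and the grey stop has the other. Marks the end for the tallest riser. Origin at the centre of its underside, on the rail's top
Mind the look-alikes: they are no part of the job. What is shaped like the riser_105 but pink is not meant. What is shaped like the riser_85 but orange is not meant.

How it is judged:
At the end, for the whole second after the job is handed in: Counting from the pad next to the red stop, the 105, 85, 65 and 45 mm risers stand one on each pad: axis within 12 mm of the pad's centre, underside on the pad (no more than 5 mm above or below its top), upright within 0.08 rad, released and at rest (angle between each of riser_45, riser_65, riser_85, riser_105's own z axis and vertical below 0.08 rad and linear speed of each of riser_45, riser_65, riser_85, riser_105 below 0.02 m/s and ((horizontal distance between red_stop and pad_1 below 0.12 m and horizontal distance between riser_45 and pad_4 below 0.012 m and z of riser_45 in the frame of pad_4 between -0.003 and 0.007 m and horizontal distance between riser_65 and pad_3 below 0.012 m and z of riser_65 in the frame of pad_3 between -0.003 and 0.007 m and horizontal distance between riser_85 and pad_2 below 0.012 m and z of riser_85 in the frame of pad_2 between -0.003 and 0.007 m and horizontal distance between riser_105 and pad_1 below 0.012 m and z of riser_105 in the frame of pad_1 between -0.003 and 0.007 m) or (horizontal distance between red_stop and pad_4 below 0.12 m and horizontal distance between riser_45 and pad_1 below 0.012 m and z of riser_45 in the frame of pad_1 between -0.003 and 0.007 m and horizontal distance between riser_65 and pad_2 below 0.012 m and z of riser_65 in the frame of pad_2 between -0.003 and 0.007 m and horizontal distance between riser_85 and pad_3 below 0.012 m and z of riser_85 in the frame of pad_3 between -0.003 and 0.007 m and horizontal distance between riser_105 and pad_4 below 0.012 m and z of riser_105 in the frame of pad_4 between -0.003 and 0.007 m))); the robot touches nothing.
It fails at once if a riser post is knocked over (tilted more than 0.8 rad) (angle between any of riser_45, riser_65, riser_85, riser_105's own z axis and vertical above 0.8 rad).
It also fails if it takes over 96 s, if anything falls off the work surface, if the arm or the gripper's body presses on something with over 40 N, if the wrist force passes 120 N, or if a joint passes its speed limit or range.

### The arm

A 7-joint arm with a two-finger parallel gripper is mounted at the origin on the work surface. World frame = base frame: x ahead of the robot, y to its left, z up, the work surface at z = 0. Lengths are in m, angles in rad, forces in N, time in s.
With the tool pointing down it reaches from about 0.4 to 0.925 m from the base axis. Payload 5.6 kg.
Tool frame: the origin (TCP) lies on the centre line of the jaws, within the pads' length; the fingertips stand ctrl.tip_reach ahead of it and the grasp point (between the pads) lies 6 mm ahead of it (ctrl.tip_reach is the distance from the TCP to the fingertips, in m); x points along the fingers, z is the direction in which the jaws open and shut, and the axes are right-handed (so a half turn about x gives the same grasp; the last joint's range is limited). The gripper opens to 85 mm and grips with 20 to 120 N. Pads are 22 mm wide; open, the fingers measure 114 mm over their backs; the gripper's body (76 mm by 85 mm) begins 54 mm behind the grasp point. The pads swing forward as they close: fully open they stand 13 mm farther back than shut.
Start: joints at [-0.043, 0.468, -0.012, 1.603, 0.006, 1.071, -0.056], TCP at [0.65, -0, 0.256] pointing down, gripper open.
Joint ranges: [-2.53, 2.53], [-0.31, 2.02], [-1.57, 1.55], [0.28, 2.44], [-1.29, 4.43], [0.15, 1.84], [-2.92, 2.92]. Speed limits (rad/s): [2.57, 2.57, 3.14, 3.14, 3.14, 3.14, 3.14].

### API

Orientations are given as a rotation vector (axis times angle).
In Python, from workcell import ctrl, cams, close_job gives the robot as it stands.
- The arm moves only by the tool jog_arm, never from a script. Its argument "motion" is a list of rows, each a list of 3 entries, a list of its own where there are three numbers: the gripper command: -1 is fully open, 1 is shut, values between are in proportion, then the shift along the world's x, y, z as a fraction of full scale, then the turn about the world's z as a fraction of full scale. In form: [[claw, [x, y, z], roll], ...]. A call has 1 to 5 rows; each row is the pose to reach, as a shift and turn from the pose commanded when the call began; what a row does not reach only later rows make up. Full scale, the value 1, is 0.1 m for a shift and 30 degrees for a turn. A row lasts 1/10 s, in which the tool goes at most 50 mm and 8.59 degrees, less where a joint would pass 70% of its speed; a pose out of reach is approached as far as the arm can. A call with a number of a shift or a turn outside -1 to 1 is refused whole. A call with a gripper value outside its range is refused whole. The fingers move at their own pace and stop on an object; "newtons" is the grip in N (left out, the last holds). Time passes only in rows, so rows that repeat a pose let the fingers close. It gives the time, the measured TCP pose, the force and the opening at its end, in the units of the state.
- ctrl.sense(): the state, without advancing time (a new reading comes with each control period).
- cams.snapshot(name): name is "scene" or "side" or "wrist"; returns the picture (400x640x3 uint8, red, green, blue); there is no depth.
- cams.camera_model(name): a dict with "mtx" (3x3 intrinsics, pixels), "distortion" ([k1, k2, p1, p2, k3] as OpenCV has them; the pictures are not rectified), "pose" (4x4, takes a point from camera to world coordinates). Camera axes: x right, y down, z forward; pixel columns grow to the right and rows downward; lengths in m; the calibration is good to about 2 mm. A picture is of the moment at which its call begins: read the wrist's pose just before it. camera_model takes no time and is no camera call; for the wrist camera it gives the pose at the moment of the call.
- close_job(): hands the job in, once; it reports no verdict.
The state is a dict: "clock": time; "joints": joint angles; "dq": joint speeds; "tau": joint torques, N m; "tool_pos": TCP position; "tool_rot": TCP orientation; "wrist_force": force on the tool from outside, world axes, zero at the start; "torque": the same for the moment, N m; "opening": opening from 0.0 (shut) to 1.0 (fully open).
Only numpy, scipy, OpenCV 4.12 (cv2) and the standard library are available. Lean on these libraries where they do the work, as an engineer would, in place of code of your own. Each camera call takes 0.05 s, during which the arm holds its last target.

## Working session

There is one attempt and no reset: what is moved stays moved. The work goes in short steps, Python scripts to look and compute and a tool call to move; the robot and the scene stay as the last step left them, time stands still between calls to the robot, and variables do not carry over. Pictures are saved under pics/ and viewed, and the job is handed in when it is done.

Besides the shell and the picture viewer there is one more tool, called after ">>>" as name(argument=value, ...) on one line, values as JSON. jog_arm: Moves the arm, as the interface text tells. Shift numbers are shares of 0.1 m and turn numbers shares of 30 degrees, none past 1 either way. Its arguments: {"type":"object","properties":{"motion":{"type":"array","items":{"type":"array"}},"newtons":{"type":"number"}},"required":["motion"]}

```bash
ls; mkdir -p pics; python3 - <<'E'
from workcell import ctrl,cams
import cv2,numpy as np
for n in ["scene","side","wrist"]:
    m=cams.camera_model(n); im=cams.snapshot(n)
    cv2.imwrite(f"pics/{n}0.png",im[:,:,::-1]); print(n,np.round(m["mtx"],1).tolist(),m["distortion"],np.round(m["pose"],3).tolist())
s=ctrl.sense();print(ctrl.tip_reach,s)
E
```

```text
pics
scene [[488.4, 0.0, 314.0], [0.0, 488.4, 192.3], [0.0, 0.0, 1.0]] [-0.15474412  0.          0.          0.          0.        ] [[0.06, 0.853, -0.518, 1.052], [0.998, -0.05, 0.033, -0.045], [0.002, -0.519, -0.855, 0.988], [0.0, 0.0, 0.0, 1.0]]
side [[456.0, 0.0, 320.9], [0.0, 456.0, 204.5], [0.0, 0.0, 1.0]] [-0.00434639  0.          0.          0.          0.        ] [[-0.886, -0.268, 0.38, 0.159], [-0.464, 0.473, -0.749, 0.652], [0.021, -0.84, -0.543, 0.514], [0.0, 0.0, 0.0, 1.0]]
wrist [[350.9, 0.0, 319.8], [0.0, 350.9, 200.2], [0.0, 0.0, 1.0]] [-0.0618877  0.         0.         0.         0.       ] [[1.0, 0.001, -0.002, 0.649], [0.0, -0.955, -0.297, 0.076], [-0.002, 0.297, -0.955, 0.373], [0.0, 0.0, 0.0, 1.0]]
0.025 {'clock': 0.15, 'joints': array([-0.04302264,  0.46822144, -0.01161152,  1.60340182,  0.00596471,
        1.07138443, -0.05630482]), 'dq': array([ 3.33707275e-05, -2.56813094e-03,  1.46211842e-03, -1.99056719e-03,
       -2.06808650e-03, -1.92184336e-03,  1.68331632e-03]), 'tau': array([ 7.85188859e-04, -5.32791960e+01,  2.14623066e-02, -2.51555961e+01,
        1.13295941e-02,  5.56105006e-03, -3.78186076e-05]), 'tool_pos': array([ 6.49612441e-01, -3.04290560e-05,  2.55531149e-01]), 'tool_rot': array([-1.04095577e-05,  1.57217496e+00, -9.91334882e-05]), 'wrist_force': array([ 0.63352629, -0.39727526,  0.29475018]), 'torque': array([-0.04242727, -0.00803683, -0.02162009]), 'opening': 1.0017564835854538}
```

View pics/scene0.png

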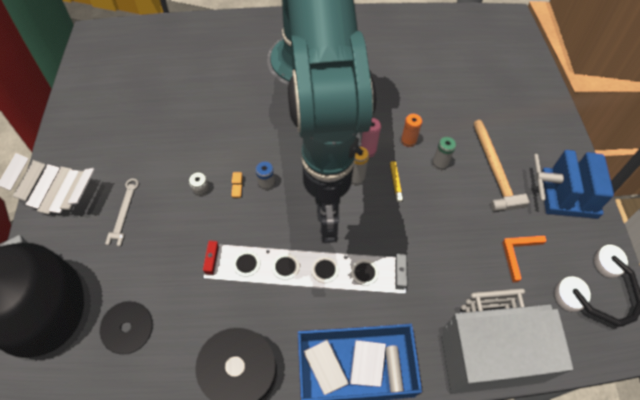

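View pics/side0.png

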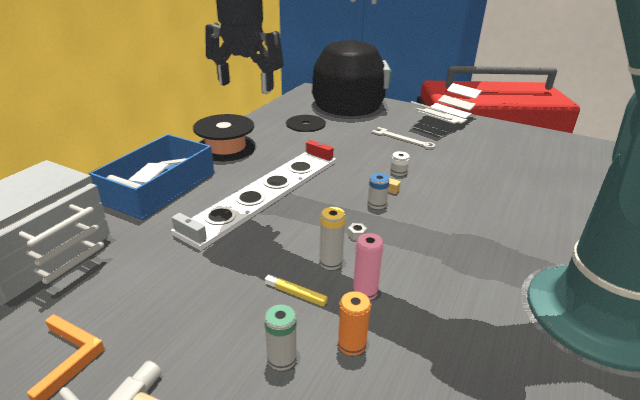

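View pics/wrist0.png

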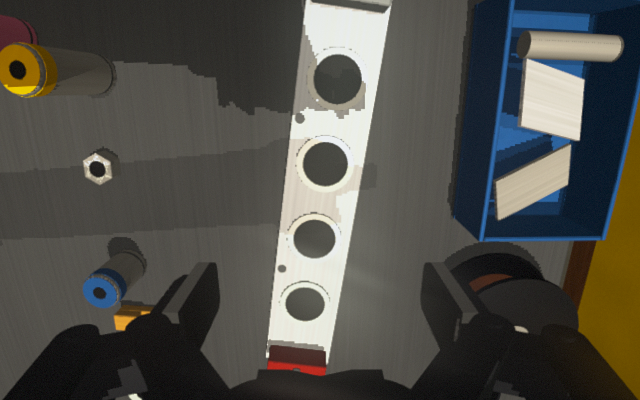

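Tall/short row: the red stop is at scene (211,256), which is −y, so next to pad_1. Candidates in the scene view: 105 = yellow (361,156), not pink (371,128). 85 = green (445,145), not orange (412,122). 65 = blue (264,169). 45 = white (198,180). Next are close crops to check these.

```bash
python3 - <<'E'
import cv2,numpy as np
a=cv2.imread("pics/scene0.png");b=cv2.imread("pics/side0.png")
c1=cv2.resize(a[100:200,180:470],None,fx=2.7,fy=2.7,interpolation=cv2.INTER_CUBIC)
c2=cv2.resize(b[140:340,250:430],(522,580),interpolation=cv2.INTER_CUBIC)
cv2.imwrite("pics/c1.png",c1);cv2.imwrite("pics/c2.png",c2)
c3=cv2.resize(a[235:300,195:415],None,fx=3.6,fy=3.6,interpolation=cv2.INTER_CUBIC);cv2.imwrite("pics/c3.png",c3)
E
```

```text
(no output)
```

View pics/c1.png

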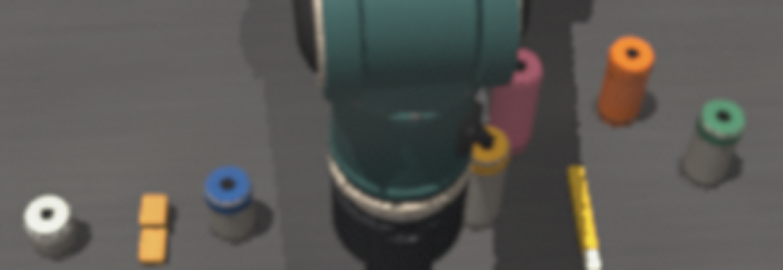

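View pics/c2.png

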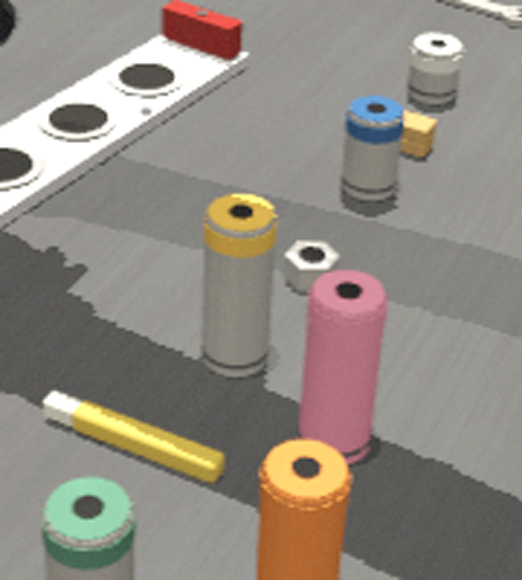

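View pics/c3.png

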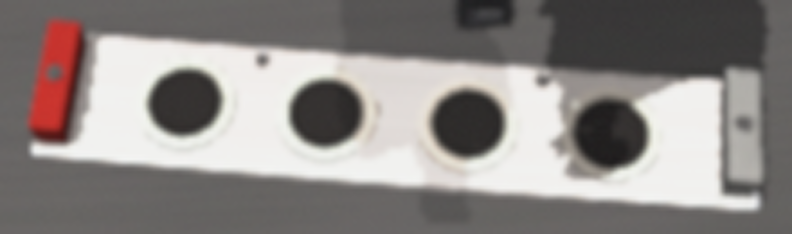

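```bash
cat > h.py <<'E'
import cv2,numpy as np
def ray(m,px,z):
    K=np.array(m["mtx"]);d=np.array(m["distortion"]);P=np.array(m["pose"])
    u=cv2.undistortPoints(np.array([[px]],float),K,d)[0,0]
    r=P[:3,:3]@np.array([u[0],u[1],1.]);o=P[:3,3]
    return (o+r*(z-o[2])/r[2])
def dark(im,px,w=9,thr=60):
    g=cv2.cvtColor(im,cv2.COLOR_BGR2GRAY) if im.ndim==3 else im
    x,y=int(round(px[0])),int(round(px[1]))
    c=g[y-w:y+w+1,x-w:x+w+1]; n,l,s,ce=cv2.connectedComponentsWithStats((c<thr).astype(np.uint8))
    if n<2: return None
    k=l[w,w] if l[w,w] else 1+np.argmax(s[1:,4]); return (ce[k][0]+x-w,ce[k][1]+y-w,s[k,4])
E
python3 - <<'E'
from h import *
from workcell import cams
ims={n:cv2.imread(f"pics/{n}0.png") for n in("scene","side","wrist")}
M={n:cams.camera_model(n) for n in ims}
sc=dict(white=(197,179.3,.045),blue=(264.1,168.1,.065),yellow=(360.5,151.5,.105),green=(447.8,143.3,.085),pink=(372.2,124.4,.105),orange=(414.1,119.6,.085))
si=dict(white=(401,154.8,.045),blue=(379.7,177.2,.065),yellow=(333.1,213.1,.105),green=(280.3,314.8,.085),pink=(370,240.3,.105),orange=(355.5,301.4,.085))
for k in sc:
    print(k,ray(M["scene"],sc[k][:2],sc[k][2])[:2].round(4),ray(M["side"],si[k][:2],si[k][2])[:2].round(4))
w=dict(yellow=(18,70,.105),blue=(99,292,.065))
for k in w: print(k,"wrist",ray(M["wrist"],w[k][:2],w[k][2])[:2].round(4))
A=[(246.4,263.3),(285.6,266.1),(324.7,269.2),(364.4,271.9)];B=[(304,304),(315,239),(325,164),(338,79)]
C=[(300.5,167),(277,181),(250.5,197),(221,215)]
for a,b,c in zip(A,B,C):
    for n,p,wd in(("scene",a,16),("wrist",b,33),("side",c,16)):
        q=dark(ims[n],p,wd,100); print(n,np.round(q,1),ray(M[n],q[:2],.014)[:2].round(4),end=" ")
    print()
E
```

```text
white [ 0.4284 -0.2773] [ 0.4248 -0.2729]
blue [ 0.4204 -0.1195] [ 0.4174 -0.1159]
yellow [0.4156 0.0989] [0.4166 0.1   ]
green [0.3884 0.31  ] [0.3853 0.3111]
pink [0.3395 0.1349] [0.337  0.1377]
orange [0.3136 0.2423] [0.3118 0.2439]
yellow wrist [0.4199 0.0959]
blue wrist [ 0.4204 -0.1197]
scene [246. 263. 264.] [ 0.6301 -0.1648] wrist [304.5 303.8 954. ] [ 0.6309 -0.1645] side [300.3 165.7 115. ] [ 0.6277 -0.1621] 
scene [285.3 265.9 264. ] [ 0.6416 -0.0803] wrist [ 314.   238.2 1178. ] [ 0.6426 -0.0799] side [276.6 180.1 144. ] [ 0.6394 -0.0779] 
scene [324.6 268.8 276. ] [0.653  0.0034] wrist [ 324.9  163.6 1463. ] [0.6542 0.004 ] side [250.  196.3 174. ] [0.651  0.0062] 
scene [363.7 271.6 307. ] [0.6648 0.0864] wrist [ 337.1   79.  1835. ] [0.6658 0.0878] side [220.1 214.5 227. ] [0.6626 0.0895]
```

Crops confirm the choice: steel bodies with yellow, green, blue and white bands, and the pink and orange look-alikes are fully coloured. Positions:

| Riser | x, y (m) |
|---|---|
| yellow (105) | .4185, .097 |
| green (85) | .388, .309 |
| blue (65) | .420, −.119 |
| white (45) | .427, −.275 |

| Pad | x, y (m) |
|---|---|
| pad_1 | .630, −.1645 |
| pad_2 | .642, −.080 |
| pad_3 | .6535, .004 |
| pad_4 | .665, .088 |

Starting with yellow.

>>> jog_arm(motion=[[-0.5,[-0.5,0.25,0],0],[-0.5,[-1,0.5,0],0],[-0.5,[-1,0.5,0],0],[-0.5,[-1,0.5,0],0]], newtons=60)

```text
clock: 0.55
tool_pos: [0.5487, 0.0512, 0.2566]
tool_rot: [-0.002, 1.571, 0.002]
wrist_force: [-0.2, 0.4, 0.4]
opening: 0.749
```

>>> jog_arm(motion=[[-0.5,[-0.5,0.25,0],0],[-0.5,[-1,0.47,0],0],[-0.5,[-1,0.47,0],0],[-0.5,[-1,0.47,0],0]])

```text
clock: 0.95
tool_pos: [0.4503, 0.0972, 0.2568]
tool_rot: [-0.001, 1.569, 0.001]
wrist_force: [0.4, -0.2, -0.1]
opening: 0.749
```

>>> jog_arm(motion=[[-0.5,[-0.31,0,0],0],[-0.5,[-0.31,0,-0.4],0],[-0.5,[-0.31,0,-0.4],0],[-0.5,[-0.31,0,-0.4],0],[-0.5,[-0.31,0,-0.4],0]])

```text
clock: 1.45
tool_pos: [0.421, 0.0968, 0.2173]
tool_rot: [0.001, 1.569, -0.001]
wrist_force: [-0.0, 0.1, 0.6]
opening: 0.752
```

```bash
cat > look.py <<'E'
import sys;from h import *
from workcell import cams,ctrl
n,f=sys.argv[1:3]
s=ctrl.sense();m=cams.camera_model(n);im=cams.snapshot(n)[:,:,::-1];cv2.imwrite(f"pics/{f}.png",im)
import pickle;pickle.dump(m,open(f"pics/{f}.pkl","wb"))
print(s["clock"],s["tool_pos"].round(4),s["tool_rot"].round(3),s["opening"],s["wrist_force"].round(1))
E
python3 look.py wrist w1
```

```text
1.45 [0.421  0.0968 0.2173] [ 1.000e-03  1.569e+00 -1.000e-03] 0.7519149549741826 [-0.   0.1  0.6]
```

View pics/w1.png

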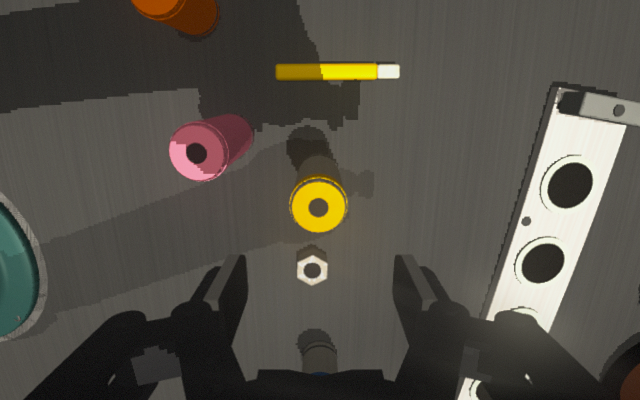

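Yellow is centred between the fingers at (318,207), with pink off to the left at (197,153). Next I compute its position.

```bash
python3 - <<'E'
from h import *
import pickle
m=pickle.load(open("pics/w1.pkl","rb"));im=cv2.imread("pics/w1.png")
q=dark(im,(318,207),14,100);print(q,ray(m,q[:2],.105))
# tool offset projected
E
```

```text
(np.float64(317.98501872659176), np.float64(207.1573033707865), np.int32(267)) [0.41968823 0.09634067 0.105     ]
```

>>> jog_arm(motion=[[-0.5,[0,0,-0.3],0],[-0.5,[0,0,-0.6],0],[-0.5,[0,0,-0.9],0],[-0.5,[0,0,-0.9],0],[-0.5,[0,0,-0.9],0]])

```text
clock: 2.0
tool_pos: [0.4198, 0.0971, 0.127]
tool_rot: [0.0, 1.57, -0.0]
wrist_force: [0.7, 0.0, -0.3]
opening: 0.752
```

>>> jog_arm(motion=[[-0.5,[0,0,-0.2],0],[-0.5,[0,0,-0.45],0],[-0.5,[0,0,-0.45],0],[-0.5,[0,0,-0.45],0]])

```text
clock: 2.4
tool_pos: [0.4201, 0.0972, 0.0827]
tool_rot: [0.0, 1.569, 0.0]
wrist_force: [-0.1, 0.1, -0.5]
opening: 0.747
```

>>> jog_arm(motion=[[0.5,[0,0,0],0],[0.5,[0,0,0],0],[0.5,[0,0,0],0],[0.5,[0,0,0],0],[0.5,[0,0,0],0]])

```text
clock: 2.9
tool_pos: [0.4201, 0.0973, 0.0831]
tool_rot: [0.0, 1.568, 0.0]
wrist_force: [-2.6, -0.1, 9.5]
opening: 0.453
```

>>> jog_arm(motion=[[0.5,[0,0,0.2],0],[0.5,[0,0,0.5],0],[0.5,[0,0,0.9],0],[0.5,[0,0,0.9],0]])

```text
clock: 3.3
tool_pos: [0.4219, 0.0978, 0.1759]
tool_rot: [0.002, 1.561, 0.002]
wrist_force: [1.6, -0.4, -5.1]
opening: 0.456
```

```bash
python3 look.py side s1;python3 look.py wrist w2
```

```text
3.3 [0.4219 0.0978 0.1759] [0.002 1.561 0.002] 0.4563637212449255 [ 1.6 -0.4 -5.1]
3.35 [0.4204 0.0973 0.1736] [1.000e-03 1.565e+00 1.000e-03] 0.45022464829968 [-0.1 -0.3 -6. ]
```

View pics/s1.png

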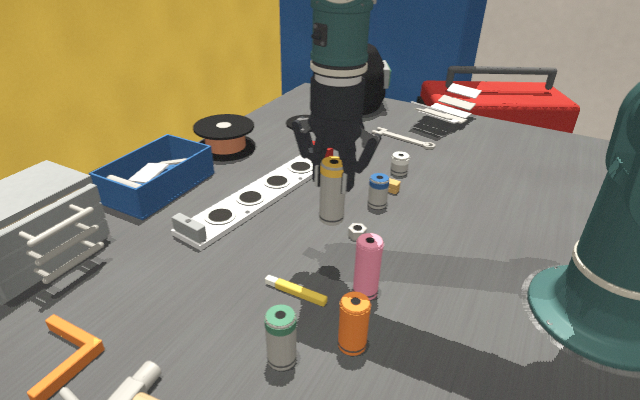

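View pics/w2.png

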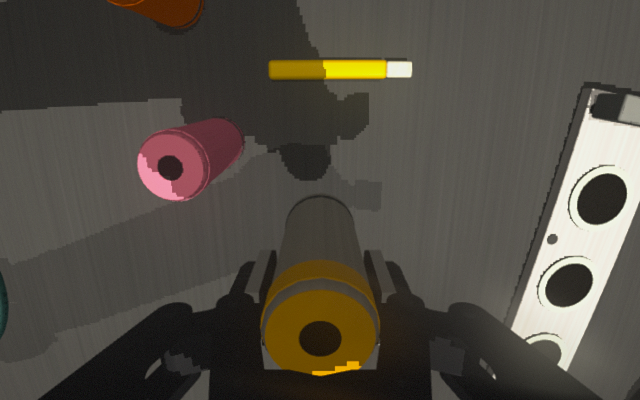

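```bash
python3 - <<'E'
from h import *
import pickle
m=pickle.load(open("pics/w2.pkl","rb"));im=cv2.imread("pics/w2.png")
q=dark(im,(320,338),26,60);print(q,ray(m,q[:2],.1955))
E
```

```text
(np.float64(319.76528117359413), np.float64(338.3365933170334), np.int32(1227)) [0.42004662 0.09611764 0.1955    ]
```

>>> jog_arm(motion=[[0.5,[0.2,-0.25,0],0],[0.5,[0.5,-0.6,0],0],[0.5,[0.8,-1,0],0],[0.5,[0.8,-1,0],0]])

```text
clock: 3.8
tool_pos: [0.5016, -0.0099, 0.1698]
tool_rot: [0.004, 1.57, -0.01]
wrist_force: [-0.9, -0.1, -4.6]
opening: 0.452
```

>>> jog_arm(motion=[[0.5,[0.3,-0.35,0],0],[0.5,[0.6,-0.7,0],0],[0.5,[0.8,-1,0],0],[0.5,[0.8,-1,0],0]])

```text
clock: 4.2
tool_pos: [0.5797, -0.1092, 0.169]
tool_rot: [0.003, 1.572, -0.009]
wrist_force: [-1.1, -0.3, -4.9]
opening: 0.451
```

>>> jog_arm(motion=[[0.5,[0.25,-0.3,0],0],[0.5,[0.5,-0.61,0],0],[0.5,[0.5,-0.61,-0.3],0],[0.5,[0.5,-0.61,-0.5],0],[0.5,[0.5,-0.61,-0.5],0]])

```text
clock: 4.7
tool_pos: [0.6247, -0.1627, 0.1153]
tool_rot: [0.002, 1.582, 0.002]
wrist_force: [-0.1, 0.3, -4.7]
opening: 0.451
```

```bash
python3 look.py scene c4;python3 look.py wrist w3;python3 look.py side s3
```

```text
4.7 [ 0.6247 -0.1627  0.1153] [0.002 1.582 0.002] 0.45085637621480645 [-0.1  0.3 -4.7]
4.75 [ 0.6263 -0.1629  0.1177] [1.000e-03 1.578e+00 2.000e-03] 0.45237837256659313 [ 0.2  0.5 -5.2]
4.8 [ 0.6279 -0.1632  0.1197] [0.000e+00 1.574e+00 1.000e-03] 0.456883173629458 [ 0.2  0.2 -4.4]
```

View pics/w3.png

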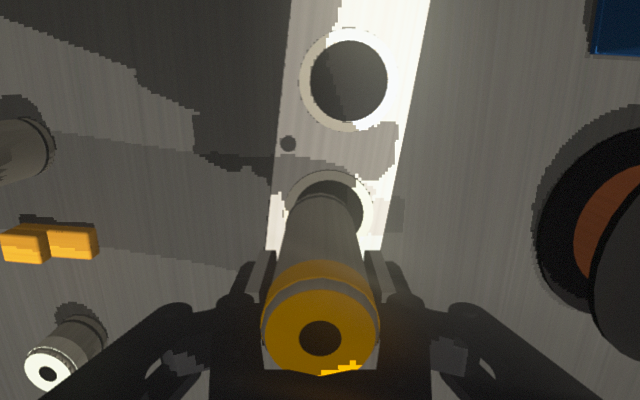

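View pics/s3.png

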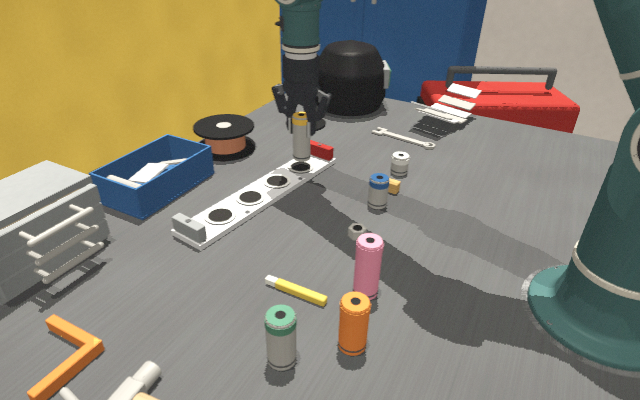

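>>> jog_arm(motion=[[0.5,[0,0,0],0],[0.5,[0,0,-0.1],0],[0.5,[0,0,-0.22],0],[0.5,[0,0,-0.22],0],[0.5,[0,0,-0.22],0]])

```text
clock: 5.35
tool_pos: [0.6285, -0.1639, 0.0986]
tool_rot: [0.0, 1.572, 0.0]
wrist_force: [-0.1, -0.3, -4.6]
opening: 0.46
```

>>> jog_arm(motion=[[0.5,[0.02,0,0],0],[0.5,[0.02,0,-0.02],0],[0.5,[0.02,0,-0.03],0],[0.5,[0.02,0,-0.03],0],[0.5,[0.02,0,-0.03],0]])

```text
clock: 5.85
tool_pos: [0.6315, -0.1641, 0.0972]
tool_rot: [-0.0, 1.569, -0.0]
wrist_force: [-2.1, -0.2, 2.8]
opening: 0.453
```

>>> jog_arm(motion=[[0,[0,0,0],0],[-0.2,[0,0,0],0],[-0.4,[0,0,0],0],[-0.5,[0,0,0],0],[-0.5,[0,0,0],0]])

```text
clock: 6.35
tool_pos: [0.631, -0.164, 0.0962]
tool_rot: [-0.0, 1.571, -0.0]
wrist_force: [-0.5, 0.1, -0.3]
opening: 0.756
```

>>> jog_arm(motion=[[-0.5,[0,0,0.2],0],[-0.5,[0,0,0.5],0],[-0.5,[0,0,0.9],0],[-0.5,[0,0,0.9],0],[-0.5,[0,0,0.9],0]])

```text
clock: 6.85
tool_pos: [0.6315, -0.1642, 0.1875]
tool_rot: [-0.0, 1.568, -0.0]
wrist_force: [-0.1, 0.2, -0.8]
opening: 0.75
```

```bash
python3 look.py wrist w4; python3 look.py side s4
```

```text
6.85 [ 0.6315 -0.1642  0.1875] [-0.     1.568 -0.   ] 0.7502264405043592 [-0.1  0.2 -0.8]
6.9 [ 0.6307 -0.1639  0.186 ] [0.    1.571 0.   ] 0.7485278144340498 [ 1.   0.1 -0.7]
```

View pics/w4.png

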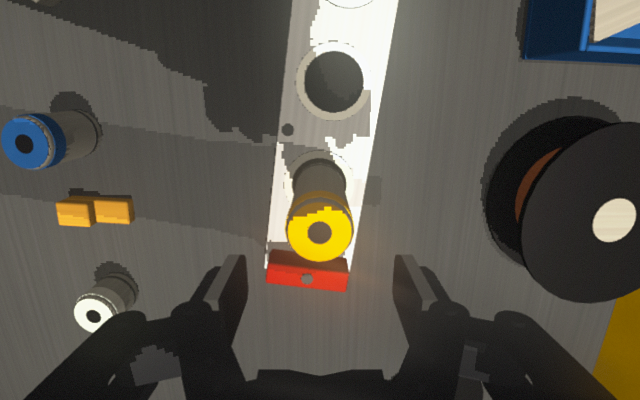

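```bash
python3 - <<'E'
from h import *
import pickle
m=pickle.load(open("pics/w4.pkl","rb"));im=cv2.imread("pics/w4.png")
for p,z in(((319,233),.119),((24,144),.065),((94,317),.045)):
  q=dark(im,p,14,80);print(q,ray(m,q[:2],z))
q=dark(im,(333,81),33,100);print(q,ray(m,q[:2],.014))
E
```

```text
Traceback (most recent call last):
TypeError: 'NoneType' object is not subscriptable
```

>>> jog_arm(motion=[[-0.5,[-0.25,0.5,0],0],[-0.5,[-0.5,1,0],0],[-0.5,[-0.5,1,0],0]])

```text
clock: 7.25
tool_pos: [0.5779, -0.0578, 0.1844]
tool_rot: [-0.003, 1.576, 0.008]
wrist_force: [0.3, -0.3, -1.4]
opening: 0.751
```

>>> jog_arm(motion=[[-0.5,[-0.25,0.5,0],0],[-0.5,[-0.5,1,0],0],[-0.5,[-0.5,1,0],0]])

```text
clock: 7.55
tool_pos: [0.5279, 0.0413, 0.185]
tool_rot: [-0.004, 1.575, 0.007]
wrist_force: [-1.1, 0.1, 0.3]
opening: 0.755
```

>>> jog_arm(motion=[[-0.5,[-0.25,0.5,0],0],[-0.5,[-0.5,1,0],0],[-0.5,[-0.5,1,0],0]])

```text
clock: 7.85
tool_pos: [0.4782, 0.1405, 0.1854]
tool_rot: [-0.005, 1.574, 0.007]
wrist_force: [-0.2, -0.4, 0.2]
opening: 0.756
```

>>> jog_arm(motion=[[-0.5,[-0.25,0.5,0],0],[-0.5,[-0.5,1,0],0],[-0.5,[-0.5,1,0],0]])

```text
clock: 8.15
tool_pos: [0.4284, 0.2402, 0.1857]
tool_rot: [-0.004, 1.573, 0.006]
wrist_force: [1.2, 0.2, -0.7]
opening: 0.754
```

>>> jog_arm(motion=[[-0.5,[-0.2,0.4,0],0],[-0.5,[-0.4,0.71,0],0],[-0.5,[-0.4,0.71,0],0],[-0.5,[-0.4,0.71,0],0]])

```text
clock: 8.55
tool_pos: [0.3912, 0.3065, 0.1856]
tool_rot: [-0.002, 1.572, -0.0]
wrist_force: [0.6, -0.6, 0.2]
opening: 0.749
```

```bash
python3 look.py wrist w5
```

```text
8.55 [0.3912 0.3065 0.1856] [-0.002  1.572 -0.   ] 0.7491937521786558 [ 0.6 -0.6  0.2]
```

View pics/w5.png

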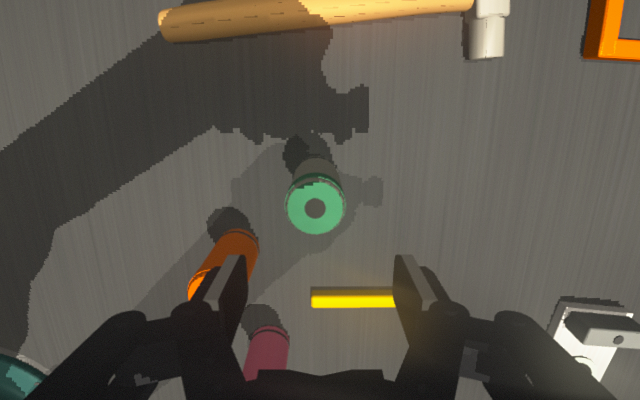

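Green dot is at (315,208), with orange to the left at (235,250) and clear of the jaws.

```bash
python3 - <<'E'
from h import *
import pickle
m=pickle.load(open("pics/w5.pkl","rb"));im=cv2.imread("pics/w5.png")
q=dark(im,(315,208),14,100);print(q,ray(m,q[:2],.085))
m=pickle.load(open("pics/w4.pkl","rb"));im=cv2.imread("pics/w4.png")
for p,z in(((319,233),.119),((24,144),.065),((94,317),.045)):
  q=dark(im,p,10,110);print(q,q and ray(m,q[:2],z))
q=dark(im,(333,81),33,100);print(q,ray(m,q[:2],.014))
E
```

```text
(np.float64(314.5335463258786), np.float64(207.91693290734824), np.int32(313)) [0.38732681 0.30933533 0.085     ]
(np.float64(319.0192837465565), np.float64(232.34710743801654), np.int32(363)) [ 0.6309678 -0.1652205  0.119    ]
(np.float64(24.0), np.float64(144.0), np.int32(441)) [ 0.42015904 -0.12070273  0.065     ]
(np.float64(93.14814814814815), np.float64(315.962962962963), np.int32(135)) [ 0.4281598  -0.27783944  0.045     ]
(np.float64(333.1273056057866), np.float64(81.64376130198914), np.int32(2765)) [ 0.64212733 -0.0806269   0.014     ]
```

>>> jog_arm(motion=[[-0.5,[-0.02,0.02,-0.3],0],[-0.5,[-0.02,0.02,-0.6],0],[-0.5,[-0.02,0.02,-0.9],0],[-0.5,[-0.02,0.02,-0.9],0],[-0.5,[-0.02,0.02,-0.9],0]])

```text
clock: 9.1
tool_pos: [0.3898, 0.3077, 0.0962]
tool_rot: [0.001, 1.571, -0.003]
wrist_force: [0.5, -0.7, 0.1]
opening: 0.751
```

>>> jog_arm(motion=[[-0.5,[0,0,-0.15],0],[-0.5,[0,0,-0.3],0],[-0.5,[0,0,-0.3],0],[-0.5,[0,0,-0.3],0]])

```text
clock: 9.5
tool_pos: [0.39, 0.3092, 0.0676]
tool_rot: [0.001, 1.569, 0.0]
wrist_force: [-0.8, -0.3, -0.1]
opening: 0.748
```

>>> jog_arm(motion=[[0.5,[0,0,0],0],[0.5,[0,0,0],0],[0.5,[0,0,0],0],[0.5,[0,0,0],0],[0.5,[0,0,0],0]])

```text
clock: 10.0
tool_pos: [0.3895, 0.3095, 0.0676]
tool_rot: [0.001, 1.569, 0.001]
wrist_force: [-1.4, -1.3, 6.3]
opening: 0.453
```

>>> jog_arm(motion=[[0.5,[0,0,0.2],0],[0.5,[0,0,0.5],0],[0.5,[0,0,1],0],[0.5,[0,0,1],0],[0.5,[0,0,1],0]])

```text
clock: 10.5
tool_pos: [0.3893, 0.309, 0.1674]
tool_rot: [0.001, 1.569, 0.001]
wrist_force: [-0.8, -0.4, -3.3]
opening: 0.455
```

```bash
python3 look.py wrist w6
```

```text
10.5 [0.3893 0.309  0.1674] [1.000e-03 1.569e+00 1.000e-03] 0.45489315402165004 [-0.8 -0.4 -3.3]
```

View pics/w6.png

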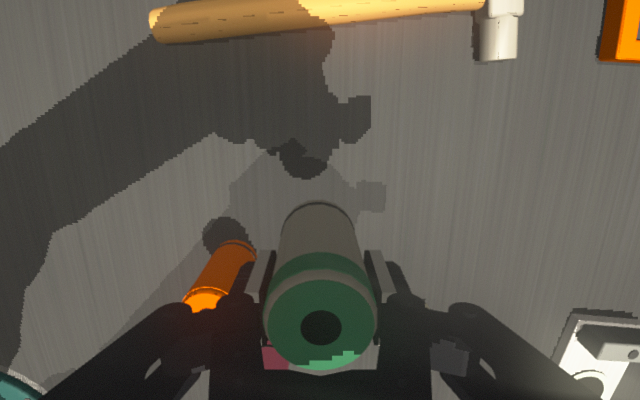

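```bash
python3 - <<'E'
from h import *
import pickle
m=pickle.load(open("pics/w6.pkl","rb"));im=cv2.imread("pics/w6.png")
q=dark(im,(321,327),22,50);print(q,ray(m,q[:2],.1848))
E
```

```text
(np.float64(320.47210300429185), np.float64(327.393991416309), np.int32(1165)) [0.38929438 0.30883091 0.1848    ]
```

>>> jog_arm(motion=[[0.5,[0.3,-0.25,0],0],[0.5,[0.6,-0.6,0],0],[0.5,[0.9,-1,0],0],[0.5,[0.9,-1,0],0]])

```text
clock: 10.95
tool_pos: [0.4823, 0.2009, 0.1641]
tool_rot: [0.005, 1.572, -0.013]
wrist_force: [-0.5, -0.4, -3.2]
opening: 0.456
```

>>> jog_arm(motion=[[0.5,[0.3,-0.4,0],0],[0.5,[0.6,-0.8,0],0],[0.5,[0.8,-1,0],0],[0.5,[0.8,-1,0],0]])

```text
clock: 11.35
tool_pos: [0.5606, 0.1034, 0.164]
tool_rot: [0.004, 1.573, -0.009]
wrist_force: [-0.3, -0.2, -3.6]
opening: 0.458
```

>>> jog_arm(motion=[[0.5,[0.3,-0.4,0],0],[0.5,[0.5,-0.8,0],0],[0.5,[0.5,-1,0],0],[0.5,[0.5,-1,0],0]])

```text
clock: 11.75
tool_pos: [0.6077, 0.0043, 0.1637]
tool_rot: [0.003, 1.576, -0.007]
wrist_force: [-0.9, 0.1, -3.3]
opening: 0.453
```

>>> jog_arm(motion=[[0.5,[0.15,-0.3,0],0],[0.5,[0.32,-0.6,0],0],[0.5,[0.32,-0.88,-0.2],0],[0.5,[0.32,-0.88,-0.55],0],[0.5,[0.32,-0.88,-0.55],0]])

```text
clock: 12.25
tool_pos: [0.6359, -0.0779, 0.1048]
tool_rot: [0.002, 1.584, 0.001]
wrist_force: [-1.9, 0.6, -4.5]
opening: 0.455
```

>>> jog_arm(motion=[[0.5,[0,0,0],0],[0.5,[0,0,0],0]])

```text
clock: 12.45
tool_pos: [0.6418, -0.0769, 0.1124]
tool_rot: [-0.001, 1.569, 0.003]
wrist_force: [0.2, -0.3, -2.7]
opening: 0.452
```

>>> jog_arm(motion=[[0.5,[0,-0.03,-0.1],0],[0.5,[0,-0.03,-0.2],0],[0.5,[0,-0.03,-0.28],0],[0.5,[0,-0.03,-0.28],0],[0.5,[0,-0.03,-0.28],0]])

```text
clock: 12.95
tool_pos: [0.6408, -0.082, 0.0829]
tool_rot: [0.0, 1.571, -0.0]
wrist_force: [-0.6, -0.4, -2.4]
opening: 0.456
```

```bash
python3 look.py side s7
```

```text
12.95 [ 0.6408 -0.082   0.0829] [ 0.     1.571 -0.   ] 0.45578274177438893 [-0.6 -0.4 -2.4]
```

View pics/s7.png

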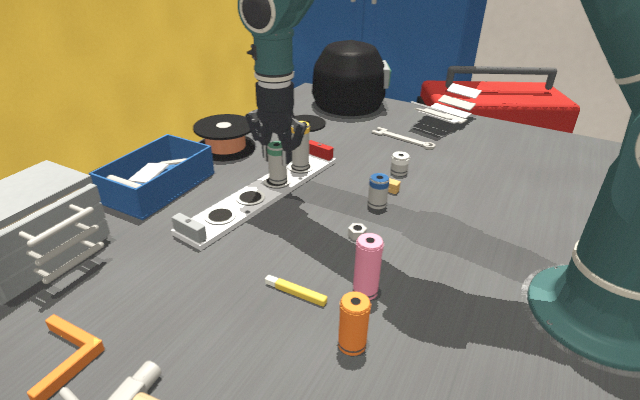

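Green sits over pad_2 at (277,165), upright. I'll lower it to touch and release.

>>> jog_arm(motion=[[0.5,[0.01,0.01,0],0],[0.5,[0.01,0.01,-0.02],0],[0.5,[0.01,0.01,-0.025],0],[0.5,[0.01,0.01,-0.025],0],[0.5,[0.01,0.01,-0.025],0]])

```text
clock: 13.5
tool_pos: [0.6425, -0.0809, 0.0815]
tool_rot: [0.0, 1.57, 0.0]
wrist_force: [-0.2, 1.4, 2.7]
opening: 0.451
```

>>> jog_arm(motion=[[0,[0,0,0],0],[-0.2,[0,0,0],0],[-0.4,[0,0,0],0],[-0.5,[0,0,0],0],[-0.5,[0,0,0],0]])

```text
clock: 14.0
tool_pos: [0.642, -0.0811, 0.0807]
tool_rot: [0.0, 1.571, -0.0]
wrist_force: [0.6, 0.1, 0.3]
opening: 0.752
```

>>> jog_arm(motion=[[-0.5,[0,0,0.2],0],[-0.5,[0,0,0.5],0],[-0.5,[0,0,1],0],[-0.5,[0,0,1],0],[-0.5,[0,0,1],0]])

```text
clock: 14.5
tool_pos: [0.6428, -0.0811, 0.1825]
tool_rot: [-0.0, 1.568, -0.0]
wrist_force: [0.2, 0.6, -0.9]
opening: 0.751
```

```bash
python3 look.py wrist w8
```

```text
14.5 [ 0.6428 -0.0811  0.1825] [-0.     1.568 -0.   ] 0.7512059006476194 [ 0.2  0.6 -0.9]
```

>>> jog_arm(motion=[[-0.5,[-0.4,0,0],0],[-0.5,[-0.8,0,0],0],[-0.5,[-1,0,0],0],[-0.5,[-1,0,0],0]])

```text
clock: 14.95
tool_pos: [0.5383, -0.0812, 0.1791]
tool_rot: [0.001, 1.576, -0.0]
wrist_force: [0.1, 1.1, 0.7]
opening: 0.747
```

>>> jog_arm(motion=[[-0.5,[-0.4,-0.2,0],0],[-0.5,[-0.8,-0.4,0],0],[-0.5,[-1,-0.4,0],0],[-0.5,[-1,-0.4,0],0]])

```text
clock: 15.35
tool_pos: [0.4398, -0.1218, 0.1799]
tool_rot: [0.002, 1.574, -0.002]
wrist_force: [-0.2, 0.1, 1.7]
opening: 0.749
```

>>> jog_arm(motion=[[-0.5,[-0.22,0,-0.1],0],[-0.5,[-0.22,0,-0.3],0],[-0.5,[-0.22,0,-0.3],0],[-0.5,[-0.22,0,-0.3],0]])

```text
clock: 15.75
tool_pos: [0.4213, -0.1207, 0.1506]
tool_rot: [-0.0, 1.571, 0.001]
wrist_force: [-0.6, -0.7, 0.5]
opening: 0.747
```

```bash
python3 look.py wrist w9
```

```text
15.75 [ 0.4213 -0.1207  0.1506] [-0.000e+00  1.571e+00  1.000e-03] 0.7468744758221988 [-0.6 -0.7  0.5]
```

View pics/w8.png

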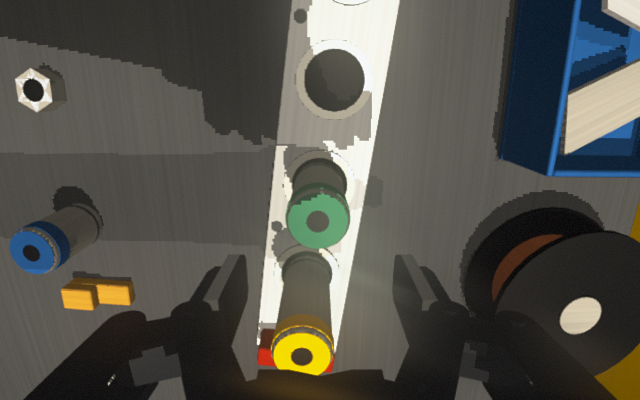

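View pics/w9.png

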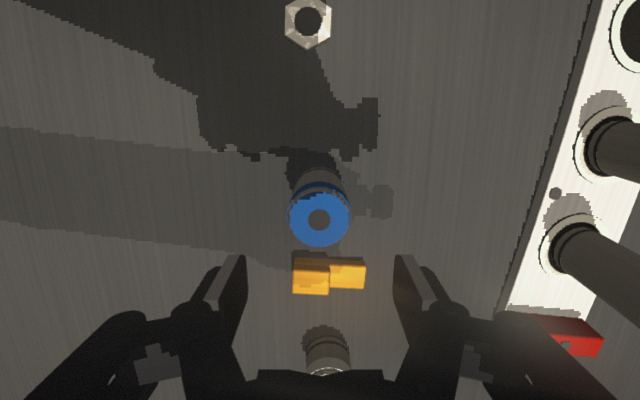

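```bash
python3 - <<'E'
from h import *
import pickle
for f,p,z,t in(("w9",(319,219),.065,88),("w8",(318,221),.099,90),("w8",(333,80),.014,100)):
  m=pickle.load(open(f"pics/{f}.pkl","rb"));im=cv2.imread(f"pics/{f}.png")
  q=dark(im,p,33 if z<.02 else 12,t);print(q,ray(m,q[:2],z))
E
```

```text
(np.float64(318.6594724220623), np.float64(219.46282973621103), np.int32(417)) [ 0.42035291 -0.12028503  0.065     ]
(np.float64(313.7853107344633), np.float64(221.16949152542372), np.int32(177)) [ 0.6391098  -0.08103339  0.099     ]
(np.float64(333.75), np.float64(79.81527777777778), np.int32(2880)) [0.6538218  0.00365923 0.014     ]
```

>>> jog_arm(motion=[[-0.5,[0,0,-0.3],0],[-0.5,[0,0,-0.6],0],[-0.5,[0,0,-1],0],[-0.5,[0,0,-1],0],[-0.5,[0,0,-1],0]])

```text
clock: 16.3
tool_pos: [0.4206, -0.1209, 0.0511]
tool_rot: [-0.0, 1.572, 0.0]
wrist_force: [0.4, -0.1, 0.5]
opening: 0.751
```

>>> jog_arm(motion=[[0.5,[0,0,0],0],[0.5,[0,0,0],0],[0.5,[0,0,0],0],[0.5,[0,0,0],0],[0.5,[0,0,0],0]])

```text
clock: 16.8
tool_pos: [0.4216, -0.1214, 0.0531]
tool_rot: [-0.001, 1.566, -0.001]
wrist_force: [-1.3, 1.2, 5.8]
opening: 0.452
```

>>> jog_arm(motion=[[0.5,[0,0,0.2],0],[0.5,[0,0,0.5],0],[0.5,[0,0,1],0],[0.5,[0,0,1],0],[0.5,[0,0,1],0]])

```text
clock: 17.3
tool_pos: [0.4209, -0.1213, 0.153]
tool_rot: [-0.001, 1.566, -0.001]
wrist_force: [-0.2, 0.8, -3.2]
opening: 0.455
```

```bash
python3 look.py wrist w10
```

```text
17.3 [ 0.4209 -0.1213  0.153 ] [-1.000e-03  1.566e+00 -1.000e-03] 0.4554728901541323 [-0.2  0.8 -3.2]
```

View pics/w10.png

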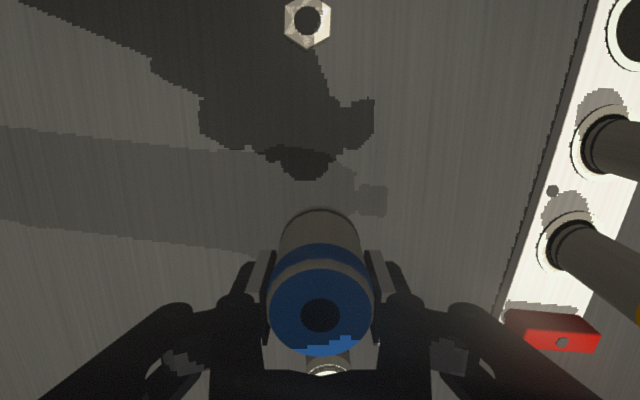

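>>> jog_arm(motion=[[0.5,[0.2,0.3,0.1],0],[0.5,[0.4,0.7,0.2],0],[0.5,[0.6,1,0.2],0],[0.5,[0.6,1,0.2],0]])

```text
clock: 17.75
tool_pos: [0.4817, -0.0159, 0.1699]
tool_rot: [-0.004, 1.57, 0.008]
wrist_force: [-0.5, -0.3, -3.0]
opening: 0.454
```

>>> jog_arm(motion=[[0.5,[0.4,0.1,0],0],[0.5,[0.8,0.24,0],0],[0.5,[1,0.24,0],0],[0.5,[1,0.24,0],0]])

```text
clock: 18.15
tool_pos: [0.5813, 0.0029, 0.1687]
tool_rot: [-0.0, 1.572, 0.0]
wrist_force: [-0.5, -0.1, -2.4]
opening: 0.451
```

>>> jog_arm(motion=[[0.5,[0.4,0,0],0],[0.5,[0.73,0,-0.1],0],[0.5,[0.73,0,-0.4],0],[0.5,[0.73,0,-0.7],0],[0.5,[0.73,0,-0.7],0]])

```text
clock: 18.65
tool_pos: [0.6475, 0.0019, 0.0945]
tool_rot: [-0.0, 1.584, -0.001]
wrist_force: [-0.5, -0.6, -3.5]
opening: 0.452
```

>>> jog_arm(motion=[[0.5,[0,0,0],0],[0.5,[0,0,0],0],[0.5,[0,0,0],0]])

```text
clock: 18.95
tool_pos: [0.6539, 0.0029, 0.1027]
tool_rot: [0.0, 1.568, -0.0]
wrist_force: [0.2, 0.0, -2.0]
opening: 0.449
```

Now lower from .1027 to about .068.

>>> jog_arm(motion=[[0.5,[0,0,-0.1],0],[0.5,[0,0,-0.2],0],[0.5,[0,0,-0.32],0],[0.5,[0,0,-0.32],0],[0.5,[0,0,-0.32],0]])

```text
clock: 19.45
tool_pos: [0.6525, 0.003, 0.0679]
tool_rot: [-0.0, 1.572, -0.0]
wrist_force: [0.3, 0.3, -3.0]
opening: 0.45
```

```bash
python3 look.py side s11; python3 -c "
import cv2;cv2.imwrite('pics/s11c.png',cv2.resize(cv2.imread('pics/s11.png')[90:260,160:360],None,fx=3,fy=3))"
```

```text
19.45 [0.6525 0.003  0.0679] [-0.     1.572 -0.   ] 0.4503735482793515 [ 0.3  0.3 -3. ]
```

View pics/s11c.png

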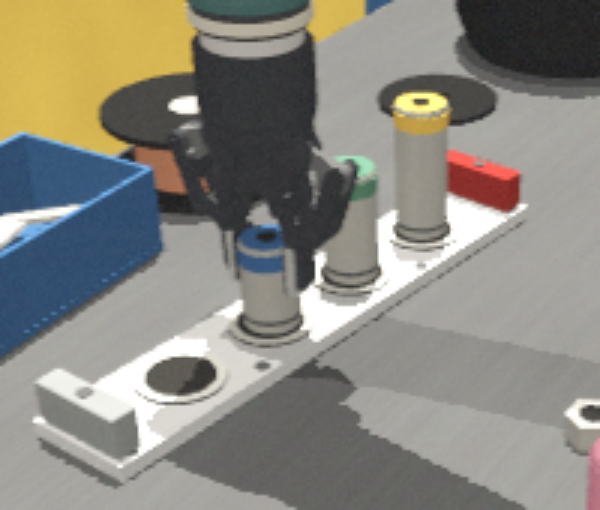

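Blue hovers over pad_3 at crop (270,320), and yellow and green stand on their pads. Touch down and release.

>>> jog_arm(motion=[[0.5,[0.01,0,0],0],[0.5,[0.01,0,-0.02],0],[0.5,[0.01,0,-0.025],0],[0.5,[0.01,0,-0.025],0],[0.5,[0.01,0,-0.025],0]])

```text
clock: 20.0
tool_pos: [0.6544, 0.003, 0.0668]
tool_rot: [0.0, 1.57, -0.0]
wrist_force: [0.0, 0.6, 1.6]
opening: 0.446
```

>>> jog_arm(motion=[[0,[0,0,0],0],[-0.2,[0,0,0],0],[-0.4,[0,0,0],0],[-0.5,[0,0,0],0],[-0.5,[0,0,0],0]])

```text
clock: 20.5
tool_pos: [0.654, 0.003, 0.0663]
tool_rot: [-0.0, 1.571, -0.0]
wrist_force: [-0.1, 0.4, 0.0]
opening: 0.749
```

>>> jog_arm(motion=[[-0.5,[0,0,0.2],0],[-0.5,[0,0,0.5],0],[-0.5,[0,0,1],0],[-0.5,[0,0,1],0],[-0.5,[0,0,1],0]])

```text
clock: 21.0
tool_pos: [0.6548, 0.003, 0.168]
tool_rot: [0.0, 1.568, -0.0]
wrist_force: [-1.1, -0.4, -0.9]
opening: 0.748
```

```bash
python3 look.py wrist w12
```

```text
21.0 [0.6548 0.003  0.168 ] [ 0.     1.568 -0.   ] 0.748198370762199 [-1.1 -0.4 -0.9]
```

>>> jog_arm(motion=[[-0.5,[-0.4,-0.2,0],0],[-0.5,[-0.8,-0.4,0],0],[-0.5,[-1,-0.8,0],0],[-0.5,[-1,-0.8,0],0]])

```text
clock: 21.45
tool_pos: [0.5496, -0.0833, 0.1645]
tool_rot: [0.004, 1.577, -0.009]
wrist_force: [0.1, -0.6, -0.2]
opening: 0.753
```

>>> jog_arm(motion=[[-0.5,[-0.4,-0.4,0],0],[-0.5,[-0.8,-0.8,0],0],[-0.5,[-0.9,-1,0],0],[-0.5,[-0.9,-1,0],0]])

```text
clock: 21.85
tool_pos: [0.4601, -0.1813, 0.165]
tool_rot: [0.006, 1.575, -0.007]
wrist_force: [1.0, 0.3, 0.1]
opening: 0.75
```

>>> jog_arm(motion=[[-0.5,[-0.36,-0.4,0],0],[-0.5,[-0.36,-0.8,0],0],[-0.5,[-0.36,-1,0],0],[-0.5,[-0.36,-1,0],0],[-0.5,[-0.36,-1,0],0]])

```text
clock: 22.35
tool_pos: [0.4281, -0.276, 0.1652]
tool_rot: [0.001, 1.572, 0.001]
wrist_force: [0.7, 0.4, -0.1]
opening: 0.749
```

```bash
python3 look.py wrist w13
```

```text
22.35 [ 0.4281 -0.276   0.1652] [1.000e-03 1.572e+00 1.000e-03] 0.7493447219092406 [ 0.7  0.4 -0.1]
```

View pics/w12.png

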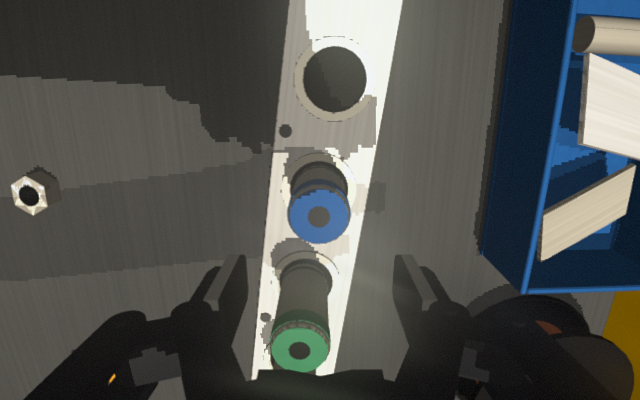

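View pics/w13.png

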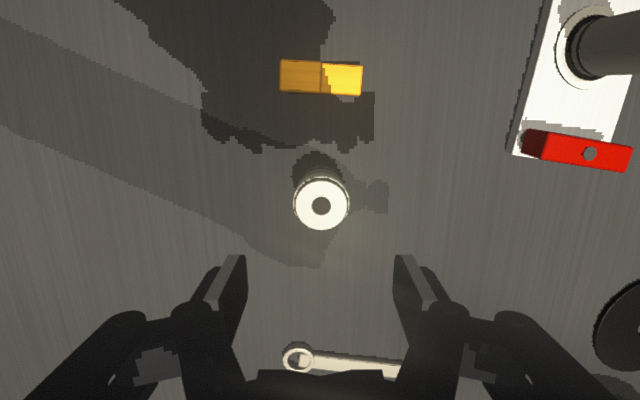

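```bash
python3 - <<'E'
from h import *
import pickle
for f,p,z,t in(("w13",(321,205),.045,110),("w12",(318,216),.079,90),("w12",(334,79),.014,100)):
  m=pickle.load(open(f"pics/{f}.pkl","rb"));im=cv2.imread(f"pics/{f}.png")
  q=dark(im,p,35 if z<.02 else 12,t);print(q,ray(m,q[:2],z))
E
```

```text
(np.float64(320.8663793103448), np.float64(205.3793103448276), np.int32(232)) [ 0.4283641  -0.27762014  0.045     ]
(np.float64(317.3122807017544), np.float64(216.17543859649123), np.int32(285)) [0.65328133 0.00434522 0.079     ]
(np.float64(334.0771384136858), np.float64(79.06407465007777), np.int32(3215)) [0.66550998 0.08792187 0.014     ]
```

>>> jog_arm(motion=[[-0.5,[0,-0.01,-0.3],0],[-0.5,[0,-0.01,-0.6],0],[-0.5,[0,-0.01,-0.9],0],[-0.5,[0,-0.01,-0.9],0],[-0.5,[0,-0.01,-0.9],0]])

```text
clock: 22.9
tool_pos: [0.4283, -0.2767, 0.0762]
tool_rot: [-0.001, 1.572, 0.002]
wrist_force: [0.4, -0.5, 0.7]
opening: 0.747
```

>>> jog_arm(motion=[[-0.5,[0,0,-0.15],0],[-0.5,[0,0,-0.37],0],[-0.5,[0,0,-0.37],0],[-0.5,[0,0,-0.37],0]])

```text
clock: 23.3
tool_pos: [0.4288, -0.278, 0.0406]
tool_rot: [-0.001, 1.569, -0.0]
wrist_force: [-0.2, 0.2, 0.1]
opening: 0.746
```

>>> jog_arm(motion=[[0.5,[0,0,0],0],[0.5,[0,0,0],0],[0.5,[0,0,0],0],[0.5,[0,0,0],0],[0.5,[0,0,0],0]])

```text
clock: 23.8
tool_pos: [0.4289, -0.2785, 0.041]
tool_rot: [-0.001, 1.569, -0.001]
wrist_force: [-1.8, 0.4, 8.1]
opening: 0.447
```

>>> jog_arm(motion=[[0.5,[0,0,0.2],0],[0.5,[0,0,0.5],0],[0.5,[0,0,1],0],[0.5,[0,0,1],0],[0.5,[0,0,1],0]])

```text
clock: 24.3
tool_pos: [0.4286, -0.2784, 0.1408]
tool_rot: [-0.001, 1.568, -0.001]
wrist_force: [-0.4, 0.5, -2.4]
opening: 0.446
```

```bash
python3 look.py wrist w14
```

```text
24.3 [ 0.4286 -0.2784  0.1408] [-1.000e-03  1.568e+00 -1.000e-03] 0.4463919889819633 [-0.4  0.5 -2.4]
```

View pics/w14.png

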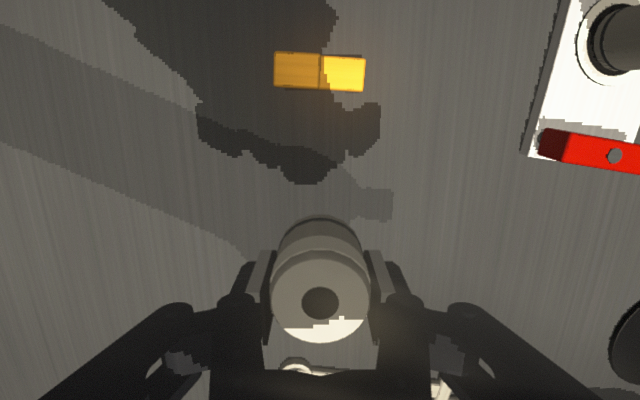

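>>> jog_arm(motion=[[0.5,[0.1,0.3,0.1],0],[0.5,[0.2,0.7,0.2],0],[0.5,[0.2,1,0.2],0],[0.5,[0.2,1,0.2],0]])

```text
clock: 24.75
tool_pos: [0.4472, -0.1729, 0.1577]
tool_rot: [-0.003, 1.575, 0.008]
wrist_force: [-0.1, -0.1, -2.2]
opening: 0.446
```

>>> jog_arm(motion=[[0.5,[0.1,0.4,0],0],[0.5,[0.2,0.8,0],0],[0.5,[0.3,1,0],0],[0.5,[0.3,1,0],0]])

```text
clock: 25.15
tool_pos: [0.4783, -0.0748, 0.1579]
tool_rot: [-0.003, 1.573, 0.005]
wrist_force: [-0.6, 0.5, -1.9]
opening: 0.451
```

>>> jog_arm(motion=[[0.5,[0.3,0.4,0],0],[0.5,[0.6,0.8,0],0],[0.5,[0.9,1,0],0],[0.5,[0.9,1,0],0]])

```text
clock: 25.55
tool_pos: [0.5707, 0.0251, 0.158]
tool_rot: [-0.002, 1.57, 0.005]
wrist_force: [-0.7, 0.1, -2.3]
opening: 0.447
```

>>> jog_arm(motion=[[0.5,[0.4,0.3,0],0],[0.5,[0.8,0.65,0],0],[0.5,[0.97,0.65,-0.3],0],[0.5,[0.97,0.65,-0.7],0],[0.5,[0.97,0.65,-0.7],0]])

```text
clock: 26.05
tool_pos: [0.6597, 0.0838, 0.0813]
tool_rot: [-0.002, 1.585, -0.004]
wrist_force: [-1.2, -0.7, -2.7]
opening: 0.446
```

>>> jog_arm(motion=[[0.5,[0,0,0],0],[0.5,[0,0,0],0],[0.5,[0,0,0],0]])

```text
clock: 26.35
tool_pos: [0.6661, 0.0865, 0.0916]
tool_rot: [0.001, 1.567, -0.0]
wrist_force: [0.1, -0.1, -1.8]
opening: 0.447
```

>>> jog_arm(motion=[[0.5,[0,0.01,-0.1],0],[0.5,[0,0.01,-0.2],0],[0.5,[0,0.01,-0.33],0],[0.5,[0,0.01,-0.33],0],[0.5,[0,0.01,-0.33],0]])

```text
clock: 26.85
tool_pos: [0.6644, 0.0879, 0.0552]
tool_rot: [-0.0, 1.572, -0.0]
wrist_force: [0.6, -0.4, -1.3]
opening: 0.448
```

```bash
python3 look.py side s15; python3 -c "
import cv2;cv2.imwrite('pics/s15c.png',cv2.resize(cv2.imread('pics/s15.png')[90:260,160:360],None,fx=3,fy=3))"
```

```text
26.85 [0.6644 0.0879 0.0552] [-0.     1.572 -0.   ] 0.44813549284459087 [ 0.6 -0.4 -1.3]
```

View pics/s15c.png

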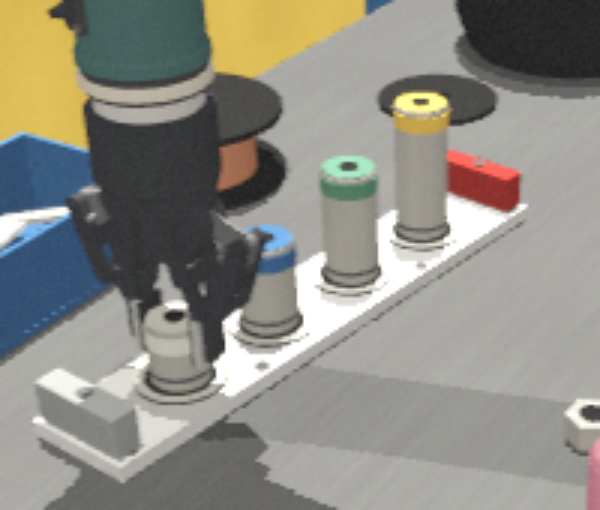

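White is over pad_4 at crop (178,375). Touch down, check the force, release.

>>> jog_arm(motion=[[0.5,[0.01,0,0],0],[0.5,[0.01,0,-0.02],0],[0.5,[0.01,0,-0.025],0],[0.5,[0.01,0,-0.025],0],[0.5,[0.01,0,-0.025],0]])

```text
clock: 27.4
tool_pos: [0.6663, 0.088, 0.0545]
tool_rot: [0.0, 1.57, -0.0]
wrist_force: [-1.8, -0.8, 4.9]
opening: 0.446
```

>>> jog_arm(motion=[[0,[0,0,0],0],[-0.2,[0,0,0],0],[-0.4,[0,0,0],0],[-0.5,[0,0,0],0],[-0.5,[0,0,0],0]])

```text
clock: 27.9
tool_pos: [0.666, 0.0879, 0.0536]
tool_rot: [0.0, 1.571, -0.0]
wrist_force: [-0.3, -0.1, -0.7]
opening: 0.753
```

>>> jog_arm(motion=[[-0.5,[0,0,0.2],0],[-0.5,[0,0,0.5],0],[-0.5,[0,0,1],0],[-0.5,[0,0,1],0],[-0.5,[0,0,1],0]])

```text
clock: 28.4
tool_pos: [0.667, 0.0881, 0.1557]
tool_rot: [0.001, 1.567, 0.0]
wrist_force: [-0.5, -0.3, -1.8]
opening: 0.752
```

>>> jog_arm(motion=[[-0.5,[-0.4,0,0.4],0],[-0.5,[-0.8,0,0.8],0],[-0.5,[-1,0,1],0],[-0.5,[-1,0,1],0]])

```text
clock: 28.8
tool_pos: [0.5644, 0.0887, 0.2567]
tool_rot: [-0.0, 1.568, 0.002]
wrist_force: [1.1, 0.3, 0.4]
opening: 0.749
```

>>> jog_arm(motion=[[-0.5,[-0.4,0,0],0],[-0.5,[-0.8,0,0],0],[-0.5,[-1,0,0],0],[-0.5,[-1,0,0],0],[-0.5,[-1,0,0],0]])

```text
clock: 29.3
tool_pos: [0.4664, 0.0878, 0.2531]
tool_rot: [-0.0, 1.571, -0.0]
wrist_force: [-0.3, -0.1, -0.9]
opening: 0.753
```

```bash
python3 look.py side s16; python3 look.py scene c16; python3 look.py wrist w16; python3 -c "
import cv2;cv2.imwrite('pics/s16c.png',cv2.resize(cv2.imread('pics/s16.png')[90:260,160:360],None,fx=3,fy=3));cv2.imwrite('pics/c16c.png',cv2.resize(cv2.imread('pics/c16.png')[190:310,195:415],None,fx=3.6,fy=3.6,interpolation=2))"
```

```text
29.3 [0.4664 0.0878 0.2531] [-0.     1.571 -0.   ] 0.7526917936257198 [-0.3 -0.1 -0.9]
29.35 [0.4669 0.0878 0.2532] [ 0.     1.571 -0.   ] 0.7524249685033355 [-0.2  0.2 -0.5]
29.4 [0.467  0.0879 0.2533] [ 1.000e-03  1.571e+00 -0.000e+00] 0.7490509517942601 [ 0.5  0.6 -0. ]
```

View pics/s16c.png

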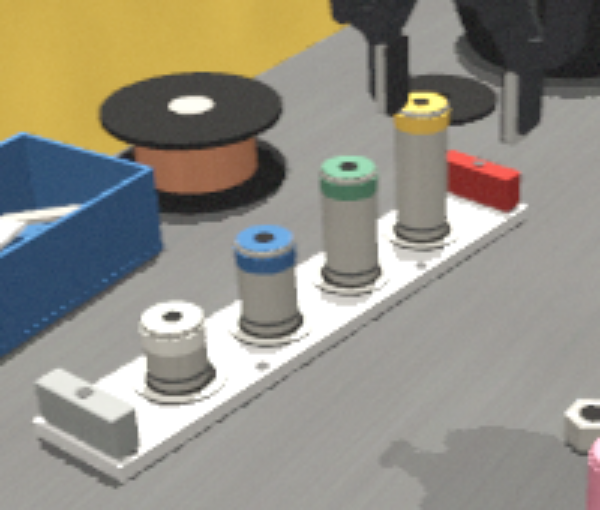

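View pics/c16c.png

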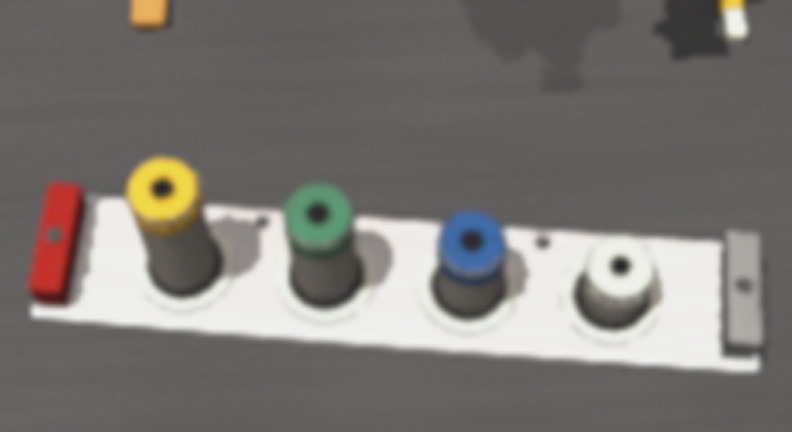

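View pics/w16.png

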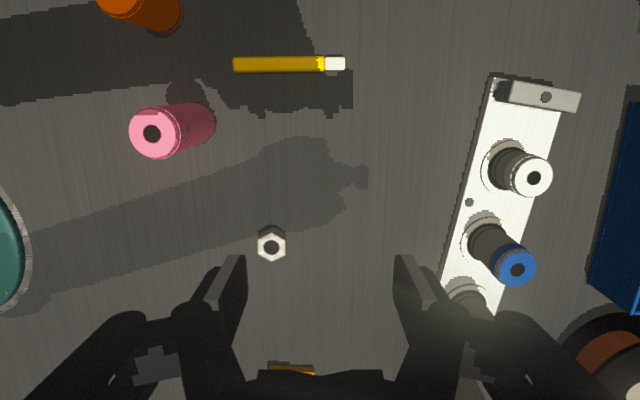

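All four stand on their pads: yellow at crop (163,188), green (318,213), blue (472,240), white (620,265). Last step is a numeric check from the scene camera, then the hand-in.

```bash
python3 - <<'E'
from h import *
from workcell import cams,close_job
m=cams.camera_model("scene");ok=True
pads=[(.6301,-.1648),(.6416,-.0803),(.653,.0034),(.6648,.0864)]
for (x,y),z,p in zip([(163,188),(318,213),(472,240),(620,265)],[.119,.099,.079,.059],pads):
    q=ray(m,(x/3.6+195-.4,y/3.6+190-.4),z)[:2]; e=(q-p)*1000; print(q.round(4),e.round(1)); ok&=np.hypot(*e)<7
if ok: print(close_job())
E
```

```text
[ 0.6298 -0.1643] [-0.3  0.5]
[ 0.6402 -0.0807] [-1.4 -0.4]
[0.6527 0.0044] [-0.3  1. ]
[0.6646 0.0887] [-0.2  2.3]
the job is handed in; nothing more can be done
None
```

I stood all four posts on the rail pads in order of height, starting next to the red stop: 105 mm (yellow) on pad_1, 85 mm (green) on pad_2, 65 mm (blue) on pad_3 and 45 mm (white) on pad_4. All are released, the arm is well clear, and the job was handed in at about 29.4 s.

**Last checks:** The scene camera puts every post axis within about 2.5 mm of its pad centre, against the 12 mm limit; white is the furthest off. The side view shows all four upright and seated. No post was knocked over, and no force reading at the end of a move exceeded about 10 N.

**Disagreements:**
- **Side camera:** it read the pads about 3 mm differently from the other two cameras, so I relied on the scene and wrist cameras.
- **Green post:** the wrist check of its placement on pad_2 was 3 mm off because the automatic dot detection picked up dark pixels beside the dot. Reading the dot by eye, and the later scene view, both put it within 2 mm.

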